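# Feed a cheese block under the slicer guard with a push stick

## Task

Use the wooden push stick behind the block of cheese to feed it along the slicer's tray and right under the low guard until it has pushed the gauge plate hidden in there fully home against its end. Push gently, never harder than about 25 newtons, and never touch the cheese with the gripper or arm. Then draw the stick out and stand it back on its sole on the dark cutting board, let go of it, and leave the milk bottles and the jar where they are.

Things in the scene. Friction and masses are not known exactly. Their poses are not given: they have to be found in the camera images.
- slicer: Bench slicer, fixed: aluminium bed 490 x 100 mm, top 12 mm above the table, with a low steel hood 210 long x 80 wide (top 64 mm above the table) over one half; round steel blade cover (170 high) and white motor housing on the hood's -y side. Origin at table level on the feed centre line, under the mouth of the hood. Feeding goes along +x. The bed and open tray start at x = -280, the hood covers x = 0 to 210.
- mouth (a point): Middle of the lower edge of the hood's mouth, on the bed; axes as the slicer. Mouth and tunnel are 56 wide, 46 high, closed at the far end. Open tray before it: 64 mm between side walls 25 high, 6 thick; over the last 40 mm the walls (34 high) narrow to the mouth. The gauge plate's face starts 105 to 145 mm beyond the mouth, different every time and out of sight: find it by feel.
- gauge (a joint): How far the hidden gauge plate has been pushed from its start, m: 0 at the start, 0.012 when home against a hard end. It moves in the feed direction, takes about 6 N (a little more if pushed fast) on top of the 2 to 5 N that the sliding cheese takes, and stays where it is left (no spring).
- cheese: Block of hard yellow cheese with a brown rind on top, about 0.24 kg (unknown to 30 per cent), 100 long (x) x 50 wide (y) x 40 high, lying loose in the feed tray in front of the mouth, nearly straight. Origin at the centre of its underside; x along its length, in the feed direction.
- stick: Wooden push stick, 0.16 kg, on the cutting board: bar 165 long x 24 wide x 24 high, with an upright handle 36 long (x) x 24 thick (y) whose top is 98 mm above the sole. Origin in the sole right under the handle's centre; x points along the bar to the pushing tip, 115 mm ahead of the origin; the bar ends 50 mm behind it.
- stick_tip (a point): Middle of the flat pushing end of the stick's bar, 115 mm ahead of the handle's centre and 12 mm above the sole.
- board: Dark grey cutting board, fixed, 300 (x) x 200 (y) x 10 mm thick. Origin at the centre of its underside, z up.
- milk_a: White milk bottle, dia 80 x 210 mm high, yellow cap; origin at the centre of its underside. Not to be disturbed.
- milk_b: Second milk bottle, like the first. Not to be disturbed.
- jar: Small white jar, dia 72 x 70 mm high; origin at the centre of its underside. Not to be disturbed.
There are look-alikes about, which are no part of the job. Of the things like the cheese, leave any that is pink; of the rest the larger one is meant.

How it is judged:
By the outcome, as a careful person would: the job done as asked, in the order asked, and still so for the second after the job is handed in, with the robot touching nothing.
It also fails if it takes over 72 s, if anything falls off the work surface, if the arm or the gripper's body presses on something with over 40 N, if the wrist force passes 120 N, or if a joint passes its speed limit or range.

## Robot

A 6-joint arm with a two-finger parallel gripper is mounted at the origin on the work surface. World frame = base frame: x ahead of the robot, y to its left, z up, the work surface at z = 0. Lengths are in mm, angles in rad, forces in N, time in s.
With the tool pointing down it reaches from about 325 to 775 mm from the base axis. Payload 9.3 kg.
Tool frame: the origin (TCP) lies on the centre line of the jaws, within the pads' length; the fingertips stand env.nose_length ahead of it and the grasp point (between the pads) lies 2 mm behind it (env.nose_length is the distance from the TCP to the fingertips, in mm); z points along the fingers, y is the direction in which the jaws open and shut (so a half turn about z gives the same grasp; the last joint's range is limited). The gripper opens to 85 mm and grips with 20 to 120 N. Pads are 22 mm wide; open, the fingers measure 114 mm over their backs; the gripper's body (76 mm by 85 mm) begins 54 mm behind the grasp point. The pads swing forward as they close: fully open they stand 13 mm farther back than shut.
Start: joints at [-1.259, 0.259, 0.021, 1.334, 0, 1.418], TCP at [246.527, -491.651, 210.679] pointing down, gripper open.
Joint ranges: [-3.04, 3.04], [-0.91, 1.82], [-1.04, 1.36], [-1.92, 1.95], [-1.52, 1.45], [-3.14, 3.14]. Speed limits (rad/s): [2.22, 2.22, 2.79, 3.14, 3.14, 3.14].

## Interface

Orientations are given as a unit quaternion [w, x, y, z].
In Python, from cell import env gives the robot as it stands. The module is installed in compiled form; this text tells all that it offers.
- The arm moves only by the tool servo_tool, never from a script. Its argument "increments" is a list that holds one entry, the list of rows, each a list of 6 numbers: the shift along the tool's x, y, z in cm, then the turn, a rotation vector about the tool's x, y, z in degrees. A call has 1 to 20 rows; each row is the pose to reach, as a shift and turn from the pose commanded when the call began, along the tool's axes at that moment; what a row does not reach only later rows make up. A row lasts 1/10 s, in which the tool goes at most 50 mm and 8.59 degrees, less where a joint would pass 70% of its speed; a pose out of reach is approached as far as the arm can. A call with a gripper value outside its range is refused whole. "jaw" is the opening, from 0 (shut) to 1 (fully open), set as the call begins (left out, the last holds). The fingers move at their own pace and stop on an object; the grip force is fixed at half the most. Time passes only in rows, so rows that repeat a pose let the fingers close. It gives the time, the measured TCP pose, the force and the opening at its end, in the units of the state.
- env.get_obs(): the state, without advancing time (a new reading comes with each control period).
- env.snapshot(name): name is "scene" or "top" or "wrist"; returns a dict with "color" (420x560x3 uint8, blue, green, red), "fx", "fy", "cx", "cy" (pixels), "position" and "attitude" of the camera in the world; the wrist camera has in their place "T_tool_cam" (4x4, takes a point from camera to tool coordinates, whose origin is the TCP and whose axes are the flange's). Camera axes: x right, y down, z forward; pixel columns grow to the right and rows downward; lengths in mm; the calibration is good to about 2 mm. The wrist camera is an equidistant fisheye: a pixel r from the principal point sees the ray r / f radians off the axis. A picture is of the moment at which its call begins: read the wrist's pose just before it. There is no depth.
- env.sign_off(): hands the job in, once; it reports no verdict.
Trained networks look in the newest picture that a camera, given by its name, has taken for a name from the list of things; names that differ only in an ending like _2 or _b are one class to them, and where a whole thing is asked for, a point or a joint stands for the part that bears it (a point fixed in the world has none). Each returns a list of dicts, best first, with "p" (0 to 1); they miss things now and then, are a little off and sometimes report something else, mostly with a low value. They report only what shows in the picture. A call takes as long as a camera call. They do not tell look-alikes from the thing itself.
- env.boxes_of(target, camera): "position" ([x, y, z] in mm, in world coordinates, good to about 4 mm: the middle of the surface that is visible of it).
- env.silhouettes(target, camera): "region" (420x560 bool, what is visible of it).
The state is a dict: "clock": time; "joint_positions": joint angles; "qd": joint speeds; "effort": joint torques, N m; "ee_pos": TCP position; "orientation": TCP orientation; "force": force on the tool from outside, world axes, zero at the start; "ft_torque": the same for the moment, N m; "width": finger opening in mm.
Only numpy, scipy, OpenCV 4.12 (cv2) and the standard library are available. Lean on these libraries where they do the work, as an engineer would, in place of code of your own. Each camera call takes 0.05 s, during which the arm holds its last target. There are 200 camera calls.

## Working session

There is one attempt and no reset: what is moved stays moved. The work goes in short steps, Python scripts to look and compute and a tool call to move; the robot and the scene stay as the last step left them, time stands still between calls to the robot, and variables do not carry over. Pictures are saved under pics/ and viewed, on a budget of 10 in all, crops included, one or two more only if the job needs it, and the job is handed in when it is done.

Besides the shell and the picture viewer there is one more tool, called after "Request:" as name(argument=value, ...), one argument or row to a line, values as JSON. servo_tool: Moves the arm, as the interface text tells. Its arguments: {"type":"object","properties":{"increments":{"type":"array","items":{"type":"array","items":{"type":"array","items":{"type":"number"}}}},"jaw":{"type":"number"}},"required":["increments"]}

```bash
mkdir -p pics
python3 - <<'E'
from cell import env
import cv2,numpy as np
o=env.get_obs();print({k:np.round(v,3).tolist() for k,v in o.items()},env.nose_length)
for c in("scene","top"):
    s=env.snapshot(c);cv2.imwrite(f"pics/{c}0.png",s["color"]);print(c,s["fx"],s["fy"],s["cx"],s["cy"],np.round(s["position"],1),np.round(s["attitude"],4).tolist())
    for t in("slicer","cheese","stick","board","milk_a","jar"):
        print(t,[(np.round(d["position"]).tolist(),round(d["p"],2)) for d in env.boxes_of(t,c)])
E
```

```text
{'clock': 0.0, 'joint_positions': [-1.259, 0.259, 0.021, 1.334, -0.0, 1.418], 'qd': [-0.0, 0.001, -0.001, 0.001, 0.0, 0.001], 'effort': [-0.002, -55.564, 34.453, 0.014, -0.0, -0.0], 'ee_pos': [246.411, -491.374, 210.06], 'orientation': [-0.001, 0.973, 0.23, -0.0], 'force': [0.243, 0.124, -0.729], 'ft_torque': [-0.017, 0.035, -0.036], 'width': 85.331} 17.0
scene 453.84204450612737 453.84204450612737 272.3295829748862 209.7194146698946 [1084.2  460.2 1179.7] [-0.1103, 0.4283, 0.8681, -0.2254]
slicer [([549.0, 233.0, 66.0], 0.89)]
cheese [([517.0, 32.0, 52.0], 0.67), ([693.0, 49.0, 37.0], 0.65), ([375.0, 38.0, 28.0], 0.64)]
stick [([463.0, -348.0, 33.0], 0.59)]
board [([514.0, -337.0, 12.0], 0.9)]
milk_a [([615.0, 497.0, 140.0], 0.83), ([474.0, 500.0, 132.0], 0.62)]
jar [([793.0, -90.0, 69.0], 0.56)]
top 523.4572273512385 523.4572273512385 270.5035135561834 211.9585408846019 [ 482.    53.  1381.2] [-0.0275, 0.7067, -0.7067, 0.0223]
slicer [([532.0, 211.0, 63.0], 0.64)]
cheese [([513.0, 26.0, 52.0], 0.96), ([686.0, 42.0, 40.0], 0.92), ([377.0, 33.0, 30.0], 0.72)]
stick [([463.0, -355.0, 36.0], 0.92), ([533.0, 211.0, 59.0], 0.2)]
board [([493.0, -360.0, 11.0], 0.64)]
milk_a [([458.0, 488.0, 142.0], 0.92), ([588.0, 472.0, 142.0], 0.74)]
jar [([787.0, -98.0, 72.0], 0.89), ([588.0, 470.0, 143.0], 0.56)]
```

View pics/top0.png

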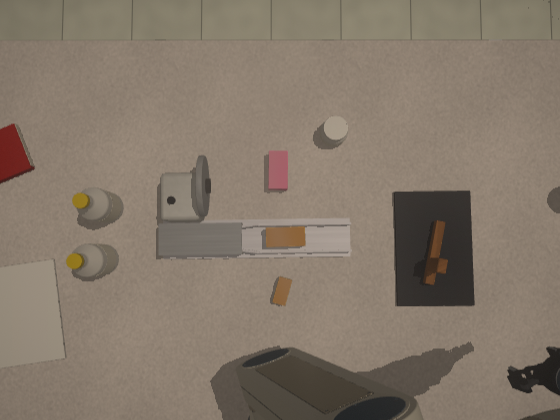

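View pics/scene0.png

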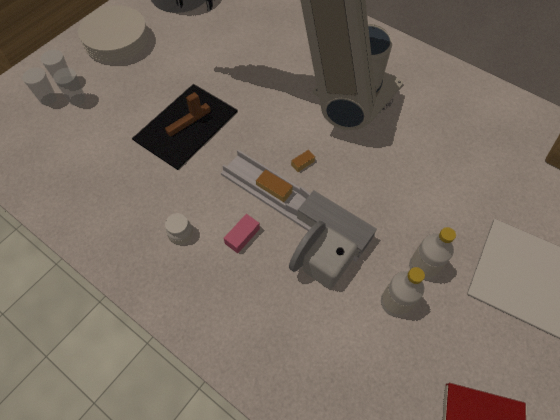

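```bash
cat > h.py <<'E'
import cv2,numpy as np
from cell import env
from scipy.spatial.transform import Rotation as R
def rot(q): return R.from_quat([q[1],q[2],q[3],q[0]]).as_matrix()
def back(s,uv,z):
    uv=np.atleast_2d(uv).astype(float)
    d=np.c_[(uv[:,0]-s["cx"])/s["fx"],(uv[:,1]-s["cy"])/s["fy"],np.ones(len(uv))]@rot(s["attitude"]).T
    p=np.array(s["position"]); return p+d*((z-p[2])/d[:,2])[:,None]
def proj(s,P):
    c=(np.atleast_2d(P)-np.array(s["position"]))@rot(s["attitude"])
    return np.c_[c[:,0]/c[:,2]*s["fx"]+s["cx"],c[:,1]/c[:,2]*s["fy"]+s["cy"]]
E
python3 - <<'E'
from h import *
s=env.snapshot("top");im=s["color"]
for t,z in(("cheese",52),("stick",34),("board",10),("slicer",40)):
    for d in env.silhouettes(t,"top"):
        m=d["region"].astype(np.uint8);c=max(cv2.findContours(m,0,2)[0],key=cv2.contourArea)
        b=cv2.boxPoints(cv2.minAreaRect(c));P=back(s,b,z)[:,:2]
        print(t,round(d["p"],2),b.round(1).tolist(),P.round(1).tolist())
cv2.imwrite("pics/crop1.png",cv2.resize(im[160:320,150:310],(600,600),interpolation=cv2.INTER_CUBIC))
a=cv2.resize(im[205:305,150:360],None,fx=3.8,fy=3.8,interpolation=cv2.INTER_CUBIC)
cv2.imwrite("pics/crop1.png",a)
b=cv2.resize(im[185:310,390:480],None,fx=4.8,fy=4.8,interpolation=cv2.INTER_CUBIC)
cv2.imwrite("pics/crop2.png",b)
E
```

```text
cheese 0.92 [[267.0, 150.0], [288.0, 150.0], [288.0, 190.0], [267.0, 190.0]] [[735.2, 71.8], [735.2, 17.9], [632.0, 18.1], [632.0, 71.7]]
cheese 0.68 [[265.0, 226.0], [305.0, 226.0], [305.0, 247.0], [265.0, 247.0]] [[540.0, 76.7], [540.0, -24.9], [486.8, -24.7], [486.8, 76.6]]
cheese 0.59 [[270.8999938964844, 301.8999938964844], [278.8999938964844, 274.5], [293.0, 278.6000061035156], [284.8999938964844, 306.0]] [[349.0, 61.8], [417.5, 41.4], [407.1, 6.0], [338.7, 26.4]]
board 0.68 [[393.1000061035156, 190.8000030517578], [470.6000061035156, 188.6999969482422], [473.70001220703125, 304.5], [396.29998779296875, 306.6000061035156]] [[634.4, -259.4], [639.8, -462.7], [338.7, -462.8], [333.1, -262.6]]
```

View pics/crop1.png

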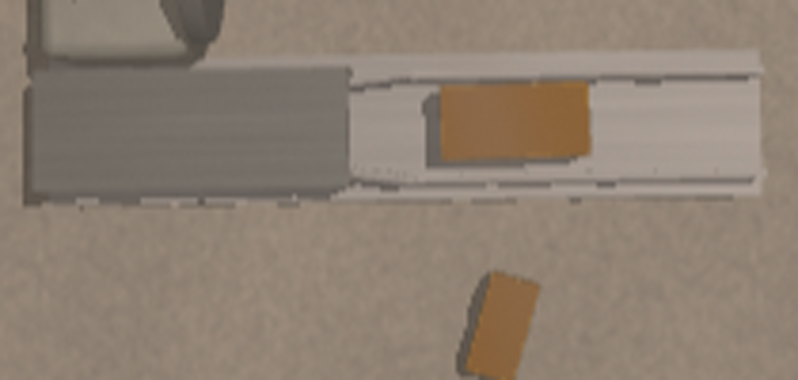

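View pics/crop2.png

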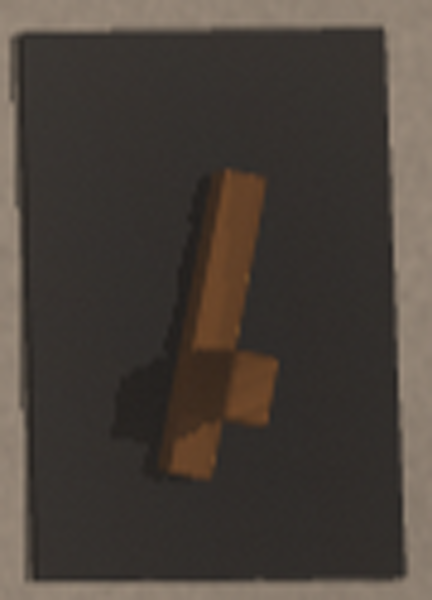

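Run:
```python
from h import *
s=env.snapshot("top")
f1=lambda a:np.array(a)/3.8+[150,205]-0.37
f2=lambda a:np.array(a)/4.8+[390,185]-0.4
def p(n,a,z): print(n,back(s,a,z)[:,:2].round(1).tolist())
p("hood",f1([(350,67),(350,188),(32,69),(32,193)]),64)
p("hoodside",f1([(350,67),(350,188),(32,69),(32,193)]),12)
p("bed end",f1([(762,50),(764,198)]),12)
p("wall inner top y at end",f1([(755,76),(755,182)]),37)
p("wall outer top at end",f1([(762,52),(764,194)]),37)
p("wall inner near",f1([(430,82),(430,185)]),37)
p("cheese",f1([(441,85),(588,82),(591,156),(441,160)]),52)
p("bar",f2([(222,168),(267,178),(165,470),(212,480)]),34)
p("handle",f2([(235,350),(278,358),(270,427),(225,418)]),108)
p("handle front right",f2([(278,358),(270,427)]),108)
```

```text
hood [[548.9, 135.1], [468.9, 134.8], [547.6, 346.3], [465.5, 345.1]]
hoodside [[551.6, 138.4], [468.4, 138.0], [550.2, 357.9], [464.9, 356.6]]
bed end [[563.2, -145.5], [461.7, -145.8]]
wall inner top y at end [[544.2, -137.0], [472.8, -136.2]]
wall outer top at end [[560.4, -141.8], [464.7, -142.2]]
wall inner near [[540.1, 82.6], [470.7, 82.6]]
cheese [[537.5, 75.0], [539.5, -23.3], [490.1, -25.1], [487.4, 74.9]]
bar [[557.2, -362.4], [551.9, -386.3], [396.5, -328.6], [391.3, -353.4]]
handle [[461.3, -344.1], [457.3, -365.6], [422.7, -360.8], [427.2, -338.3]]
handle front right [[457.3, -365.6], [422.7, -360.8]]
```

```bash
cat >> h.py <<'E'
def rel(x,y,z,yaw,o=None):
    "shift (cm, tool axes) and rotvec (deg) from measured pose to TCP (x,y,z) tool down, tool x at yaw deg"
    o=o or env.get_obs(); M=rot(o["orientation"])
    T=R.from_euler("z",yaw,degrees=True).as_matrix()@np.diag([1,-1,-1.])
    return (M.T@(np.array([x,y,z])-o["ee_pos"])/10).round(2), np.degrees(R.from_matrix(M.T@T).as_rotvec()).round(2)
E
python3 - <<'E'
from h import *
print(rel(442,-351.5,190,-11.7))
E
```

```text
(array([23.76, -3.77,  2.07]), array([ 0.  , -0.  , 38.33]))
```

Request:
servo_tool(
  increments=[
    [[4, -0.6, 0.3, 0, 0, 6], [8, -1.2, 0.7, 0, 0, 13], [12, -1.9, 1, 0, 0, 19], [16, -2.5, 1.4, 0, 0, 26], [20, -3.2, 1.7, 0, 0, 32], [23.76, -3.77, 2.07, 0, 0, 38.33], [23.76, -3.77, 2.07, 0, 0, 38.33], [23.76, -3.77, 2.07, 0, 0, 38.33], [23.76, -3.77, 2.07, 0, 0, 38.33]],
  ],
  jaw=1,
)

```text
clock: 1.9
ee_pos: [441.6, -351.9, 190.0]
orientation: [0.0, 0.995, -0.102, -0.0]
force: [0.1, -0.7, 0.3]
width: 85.2
```

Run:
```python
from h import *
o=env.get_obs();print(o["clock"],o["ee_pos"],o["joint_positions"],o["force"]);print(rel(442,-351.5,58.5,-11.7))
s=env.snapshot("wrist");cv2.imwrite("pics/w1.png",s["color"]);np.set_printoptions(suppress=True,precision=3);print(s["fx"],s["cx"],s["cy"],np.array(s["T_tool_cam"]))
```

```text
1.9 [ 441.61370991 -351.85563968  190.04670853] [-8.21219261e-01  2.90047277e-01  1.30911789e-02  1.29377972e+00
 -2.48708088e-04  2.52386638e+00] [ 0.05632673 -0.73869893  0.3230564 ]
(array([ 0.03, -0.05, 13.15]), array([0.01, 0.01, 0.04]))
325.19226210127806 281.5643451748941 210.63460768135863 [[  -0.001   -0.949   -0.315   80.77 ]
 [   1.      -0.001   -0.001    1.147]
 [   0.      -0.315    0.949 -163.269]
 [   0.       0.       0.       1.   ]]
```

View pics/w1.png

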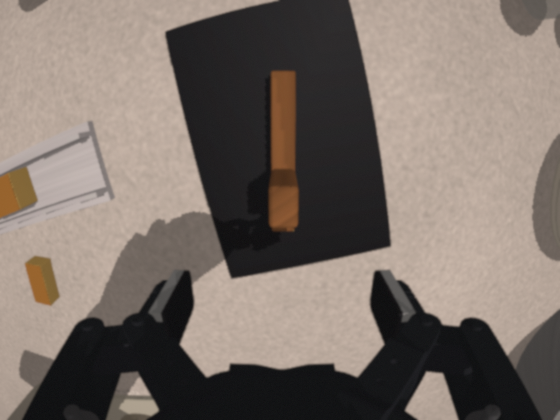

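Run:
```python
from h import *
s=env.snapshot("wrist");T=np.linalg.inv(np.array(s["T_tool_cam"]))
for n,P in dict(top_front=(18,0,82),top_back=(-18,0,82),topL=(0,12,82),topR=(0,-12,82),tip=(115,0,156),tipsole=(115,0,180),butt=(-50,0,156)).items():
    c=(T@[*P,1])[:3];th=np.arctan2(np.hypot(*c[:2]),c[2]);u=c[:2]/np.hypot(*c[:2])*th*s["fx"]
    print(n,(u+[s["cx"],s["cy"]]).round(1))
h=s["color"][:,:,:].astype(int)
for r in(100,150,210):
    row=h[r]; m=(row[:,2]-row[:,0]>30)&(np.abs(np.arange(560)-284)<40); w=np.where(m)[0];print(r,w.min(),w.max())
col=h[:,284];w=np.where((col[:,2]-col[:,0]>30))[0];print(w.min(),w.max())
```

```text
top_front [280.3 187.9]
top_back [280.4 230.9]
topL [295.4 209.9]
topR [265.2 209.9]
tip [280.5  71.7]
tipsole [280.6  74.1]
butt [280.7 232.8]
100 270 295
150 270 294
210 268 298
70 282
```

Request:
servo_tool(
  increments=[
    [[0.03, 0.1, 3, 0, 0, 0], [0.03, 0.1, 6, 0, 0, 0], [0.03, 0.1, 8.5, 0, 0, 0], [0.03, 0.1, 10.5, 0, 0, 0], [0.03, 0.1, 12, 0, 0, 0], [0.03, 0.1, 13, 0, 0, 0], [0.03, 0.1, 13.15, 0, 0, 0], [0.03, 0.1, 13.15, 0, 0, 0]],
  ],
  jaw=1,
)

```text
clock: 2.8
ee_pos: [442.0, -352.9, 58.8]
orientation: [0.0, 0.995, -0.102, 0.0]
force: [0.4, 0.9, 0.0]
width: 85.6
```

Request:
servo_tool(
  increments=[
    [[0, 0, 0, 0, 0, 0], [0, 0, 0, 0, 0, 0], [0, 0, 0, 0, 0, 0], [0, 0, 0, 0, 0, 0], [0, 0, 0, 0, 0, 0], [0, 0, 0, 0, 0, 0], [0, 0, 0, 0, 0, 0], [0, 0, 0, 0, 0, 0]],
  ],
  jaw=0,
)

```text
clock: 3.6
ee_pos: [442.3, -352.8, 58.9]
orientation: [0.0, 0.995, -0.102, 0.0]
force: [-0.7, -0.0, 6.7]
width: 23.4
```

Request:
servo_tool(
  increments=[
    [[0, 0, -1, 0, 0, 0], [0, 0, -3, 0, 0, 0], [0, 0, -6, 0, 0, 0], [0, 0, -9, 0, 0, 0], [0, 0, -10, 0, 0, 0], [0, 0, -10, 0, 0, 0]],
  ],
)

```text
clock: 4.2
ee_pos: [442.5, -352.8, 159.6]
orientation: [0.001, 0.995, -0.102, 0.001]
force: [0.3, 0.5, -1.7]
width: 23.0
```

Run:
```python
from h import *
o=env.get_obs();print(o["ee_pos"],o["force"],o["width"],rel(512.5,-165,150,90.7))
s=env.snapshot("wrist");h=s["color"].astype(int)
for r in(80,100,150):
    row=h[r]; m=(row[:,2]-row[:,0]>30)&(np.abs(np.arange(560)-284)<60); w=np.where(m)[0];print(r,w.min(),w.max())
```

```text
[ 442.54779185 -352.83808123  159.63238586] [ 0.29711191  0.48441833 -1.73117076] 22.968509578379997 (array([  3.04, -19.81,   0.95]), array([ 1.500e-01, -2.000e-02, -1.024e+02]))
80 261 303
100 261 303
150 262 303
```

Request:
servo_tool(
  increments=[
    [[0.2, -1.5, 0.1, 0, 0, -7.8], [0.4, -3, 0.1, 0, 0, -15.6], [0.7, -4.5, 0.2, 0, 0, -23.4], [0.9, -6, 0.3, 0, 0, -31.2], [1.1, -7.5, 0.4, 0, 0, -39], [1.4, -9, 0.4, 0, 0, -46.8], [1.6, -10.6, 0.5, 0, 0, -54.6], [1.9, -12.2, 0.6, 0, 0, -62.4], [2.1, -13.7, 0.7, 0, 0, -70.2], [2.4, -15.2, 0.7, 0, 0, -78], [2.6, -16.8, 0.8, 0, 0, -85.8], [2.8, -18.3, 0.9, 0, 0, -93.6], [3.04, -19.81, 0.95, 0, 0, -102.4], [3.04, -19.81, 0.95, 0, 0, -102.4], [3.04, -19.81, 0.95, 0, 0, -102.4], [3.04, -19.81, 0.95, 0, 0, -102.4]],
  ],
)

```text
clock: 5.85
ee_pos: [511.6, -165.0, 148.3]
orientation: [-0.001, 0.704, 0.71, -0.0]
force: [0.3, -0.3, -1.0]
width: 23.2
```

Run:
```python
from h import *
o=env.get_obs();print(o["ee_pos"],o["joint_positions"],o["force"],rel(512.5,-165,63,90.7))
s=env.snapshot("wrist");cv2.imwrite("pics/w2.png",s["color"])
```

```text
[ 511.62859432 -165.03827302  148.25996188] [-4.68044157e-01  2.64187917e-01 -1.31891761e-01  1.17585972e+00
 -2.27802838e-04  1.09355567e+00] [ 0.34314071 -0.2812877  -1.00166429] (array([0.  , 0.1 , 8.53]), array([-0.06, -0.02, -0.17]))
```

View pics/w2.png

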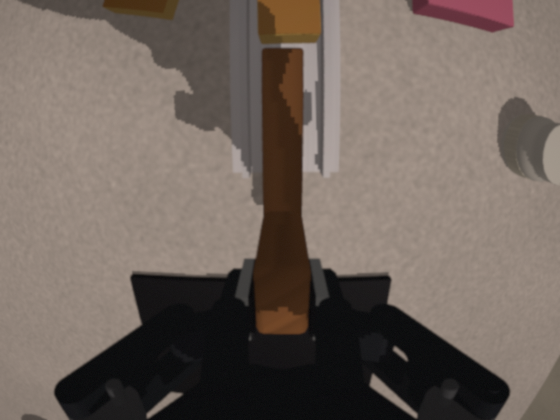

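Request:
servo_tool(
  increments=[
    [[0, 0.15, 2, 0, 0, 0], [0, 0.2, 4, 0, 0, 0], [0, 0.2, 5.5, 0, 0, 0], [0, 0.2, 7, 0, 0, 0], [0, 0.2, 8, 0, 0, 0], [0, 0.2, 8.5, 0, 0, 0], [0, 0.2, 8.5, 0, 0, 0], [0, 0.2, 8.5, 0, 0, 0]],
  ],
)

```text
clock: 6.7
ee_pos: [514.3, -164.9, 64.5]
orientation: [0.0, 0.703, 0.711, 0.0]
force: [-0.1, -0.5, -1.7]
width: 22.9
```

Run:
```python
from h import *
o=env.get_obs();print(o["ee_pos"],o["force"],o["ft_torque"],rel(510,0,62.5,90.7))
s=env.snapshot("scene");cv2.imwrite("pics/s2.png",cv2.resize(s["color"][60:260,120:400],None,fx=2.8,fy=2.8,interpolation=cv2.INTER_CUBIC))
```

```text
[ 514.32614363 -164.90911364   64.47911979] [-0.12449215 -0.46917673 -1.65996312] [-0.03715564  0.01332313 -0.02938119] (array([16.49, -0.24,  0.19]), array([ 0.04,  0.02, -0.02]))
```

View pics/s2.png

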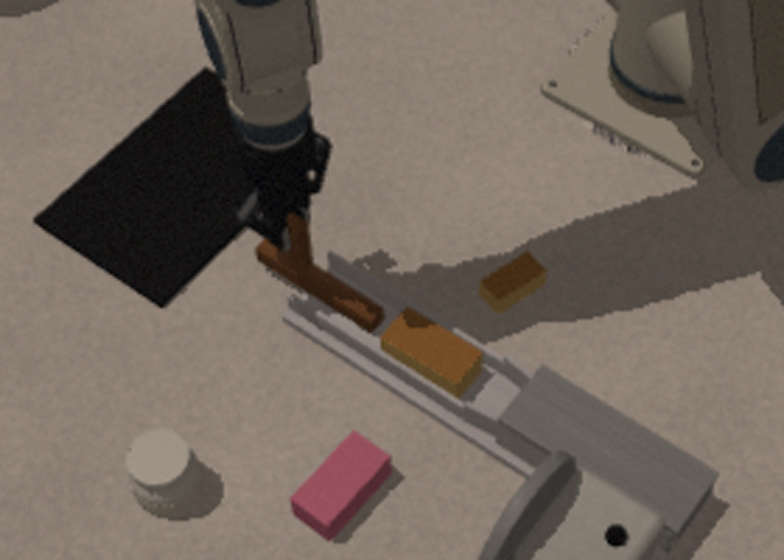

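Request:
servo_tool(
  increments=[
    [[0.3, 0, 0.05, 0, 0, 0], [0.7, 0, 0.1, 0, 0, 0], [1.1, 0, 0.15, 0, 0, 0], [1.5, 0, 0.15, 0, 0, 0], [1.8, 0, 0.15, 0, 0, 0], [2.1, 0, 0.15, 0, 0, 0], [2.3, 0, 0.15, 0, 0, 0], [2.5, 0, 0.15, 0, 0, 0], [2.7, 0, 0.15, 0, 0, 0], [2.9, 0, 0.15, 0, 0, 0], [3.1, 0, 0.15, 0, 0, 0], [3.3, 0, 0.15, 0, 0, 0], [3.5, 0, 0.15, 0, 0, 0], [3.7, 0, 0.15, 0, 0, 0], [3.9, 0, 0.15, 0, 0, 0], [4.1, 0, 0.15, 0, 0, 0]],
  ],
)

```text
clock: 8.35
ee_pos: [513.6, -123.5, 62.5]
orientation: [0.0, 0.703, 0.711, 0.0]
force: [0.7, -3.3, 0.6]
width: 23.0
```

Request:
servo_tool(
  increments=[
    [[0.3, 0, -0.05, 0, 0, 0], [0.6, 0, -0.05, 0, 0, 0], [0.9, 0, -0.05, 0, 0, 0], [1.2, 0, -0.05, 0, 0, 0], [1.5, 0, -0.05, 0, 0, 0], [1.8, 0, -0.05, 0, 0, 0], [2.1, -0.03, -0.05, 0, 0, 0], [2.4, -0.03, -0.05, 0, 0, 0], [2.7, -0.03, -0.05, 0, 0, 0], [3, -0.03, -0.05, 0, 0, 0]],
  ],
)

```text
clock: 9.35
ee_pos: [512.8, -93.4, 63.0]
orientation: [-0.0, 0.703, 0.711, -0.0]
force: [0.0, -1.2, -3.0]
width: 23.3
```

Request:
servo_tool(
  increments=[
    [[0.3, 0, 0, 0, 0, 0], [0.6, 0, 0, 0, 0, 0], [0.9, 0, 0, 0, 0, 0], [1.2, 0, 0, 0, 0, 0], [1.5, -0.03, 0, 0, 0, 0], [1.8, -0.03, 0, 0, 0, 0], [2.1, -0.03, 0, 0, 0, 0], [2.4, -0.03, 0, 0, 0, 0], [2.7, -0.05, 0, 0, 0, 0], [3, -0.05, 0, 0, 0, 0]],
  ],
)

```text
clock: 10.35
ee_pos: [512.0, -63.4, 63.0]
orientation: [0.0, 0.703, 0.711, -0.0]
force: [-0.7, -2.2, -1.7]
width: 22.8
```

Run:
```python
from h import *
s=env.snapshot("scene");a=s["color"][130:250,190:360];b=env.snapshot("wrist")["color"][0:300,180:400]
cv2.imwrite("pics/s3.png",np.hstack([cv2.resize(a,(460,325),interpolation=2),cv2.resize(b,(238,325))]))
```

```text
(no output)
```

View pics/s3.png

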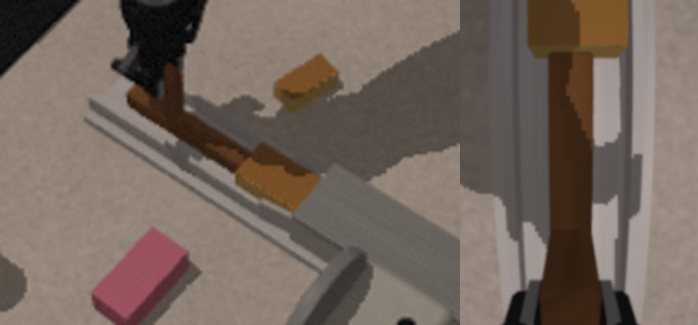

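Request:
servo_tool(
  increments=[
    [[0.3, 0, 0, 0, 0, 0], [0.6, 0, 0, 0, 0, 0], [0.9, 0, 0, 0, 0, 0], [1.2, 0, 0, 0, 0, 0], [1.5, 0, 0, 0, 0, 0], [1.8, 0, 0, 0, 0, 0], [2.1, 0, 0, 0, 0, 0], [2.4, 0, 0, 0, 0, 0], [2.7, 0, 0, 0, 0, 0], [3, 0, 0, 0, 0, 0], [3.3, 0, 0, 0, 0, 0], [3.6, 0, 0, 0, 0, 0]],
  ],
)

```text
clock: 11.65
ee_pos: [511.4, -27.4, 62.9]
orientation: [-0.0, 0.703, 0.711, -0.0]
force: [-2.3, -5.4, 1.5]
width: 23.1
```

Request:
servo_tool(
  increments=[
    [[0.3, 0, 0, 0, 0, 0], [0.6, 0, 0, 0, 0, 0], [0.9, 0, 0, 0, 0, 0], [1.2, 0, 0, 0, 0, 0], [1.5, 0, 0, 0, 0, 0], [1.8, 0, 0, 0, 0, 0], [2.1, 0, 0, 0, 0, 0], [2.4, 0, 0, 0, 0, 0], [2.7, 0, 0, 0, 0, 0], [3, 0, 0, 0, 0, 0], [3.3, 0, 0, 0, 0, 0], [3.6, 0, 0, 0, 0, 0]],
  ],
)

```text
clock: 12.85
ee_pos: [510.7, 8.5, 62.9]
orientation: [-0.0, 0.703, 0.711, -0.0]
force: [-1.4, -5.8, 1.4]
width: 23.4
```

Request:
servo_tool(
  increments=[
    [[0.15, 0, -0.05, 0, 0, 0], [0.3, 0, -0.05, 0, 0, 0], [0.45, 0, -0.05, 0, 0, 0], [0.6, 0, -0.05, 0, 0, 0], [0.75, 0, -0.05, 0, 0, 0], [0.9, 0, -0.05, 0, 0, 0]],
  ],
)

```text
clock: 13.45
ee_pos: [510.8, 17.4, 63.4]
orientation: [-0.0, 0.703, 0.711, -0.0]
force: [-2.1, -3.5, -0.6]
width: 23.1
```

Request:
servo_tool(
  increments=[
    [[0.15, 0, 0, 0, 0, 0], [0.3, 0, 0, 0, 0, 0], [0.45, 0, 0, 0, 0, 0], [0.6, 0, 0, 0, 0, 0], [0.75, 0, 0, 0, 0, 0]],
  ],
)

```text
clock: 13.95
ee_pos: [511.3, 25.1, 63.6]
orientation: [0.0, 0.703, 0.711, 0.0]
force: [-0.4, -1.6, -3.0]
width: 22.9
```

Request:
servo_tool(
  increments=[
    [[0.1, 0, 0, 0, 0, 0], [0.2, 0, 0, 0, 0, 0], [0.3, 0, 0, 0, 0, 0], [0.4, 0, 0, 0, 0, 0], [0.5, 0, 0, 0, 0, 0]],
  ],
)

```text
clock: 14.45
ee_pos: [511.0, 29.9, 63.5]
orientation: [0.0, 0.703, 0.711, 0.0]
force: [0.0, -2.4, -2.3]
width: 23.3
```

Request:
servo_tool(
  increments=[
    [[0.1, 0, 0, 0, 0, 0], [0.2, 0, 0, 0, 0, 0], [0.3, 0, 0, 0, 0, 0], [0.4, 0, 0, 0, 0, 0], [0.5, 0, 0, 0, 0, 0]],
  ],
)

```text
clock: 14.95
ee_pos: [510.8, 34.9, 63.5]
orientation: [0.0, 0.703, 0.711, -0.0]
force: [-0.1, -2.4, -2.0]
width: 23.1
```

Request:
servo_tool(
  increments=[
    [[0.1, 0, 0, 0, 0, 0], [0.2, 0, 0, 0, 0, 0], [0.3, 0, 0, 0, 0, 0], [0.4, 0, 0, 0, 0, 0], [0.5, 0, 0, 0, 0, 0]],
  ],
)

```text
clock: 15.45
ee_pos: [510.7, 39.9, 63.5]
orientation: [0.0, 0.703, 0.711, -0.0]
force: [0.4, -1.7, -1.6]
width: 23.0
```

Request:
servo_tool(
  increments=[
    [[0.1, 0, 0, 0, 0, 0], [0.2, 0, 0, 0, 0, 0], [0.3, 0, 0, 0, 0, 0], [0.4, 0, 0, 0, 0, 0], [0.5, 0, 0, 0, 0, 0]],
  ],
)

```text
clock: 15.95
ee_pos: [511.0, 43.5, 63.9]
orientation: [0.001, 0.703, 0.711, -0.001]
force: [-0.2, -11.7, 3.6]
width: 23.1
```

Request:
servo_tool(
  increments=[
    [[0.1, 0, 0, 0, 0, 0], [0.2, 0, 0, 0, 0, 0], [0.3, 0, 0, 0, 0, 0], [0.4, 0, 0, 0, 0, 0], [0.5, 0, 0, 0, 0, 0]],
  ],
)

```text
clock: 16.45
ee_pos: [511.1, 48.1, 64.1]
orientation: [0.002, 0.703, 0.711, -0.001]
force: [-0.6, -12.6, 2.9]
width: 23.1
```

Request:
servo_tool(
  increments=[
    [[0.1, 0, 0, 0, 0, 0], [0.2, 0, 0, 0, 0, 0], [0.3, 0, 0, 0, 0, 0]],
  ],
)

```text
clock: 16.75
ee_pos: [511.1, 51.1, 64.1]
orientation: [0.002, 0.703, 0.711, -0.001]
force: [-1.0, -12.4, 3.9]
width: 23.1
```

Request:
servo_tool(
  increments=[
    [[0.05, 0, 0, 0, 0, 0], [0.1, 0, 0, 0, 0, 0]],
  ],
)

```text
clock: 16.95
ee_pos: [511.0, 52.1, 64.0]
orientation: [0.002, 0.703, 0.711, -0.001]
force: [-0.4, -12.5, 3.1]
width: 23.1
```

Request:
servo_tool(
  increments=[
    [[0.05, 0, 0, 0, 0, 0], [0.1, 0, 0, 0, 0, 0]],
  ],
)

```text
clock: 17.15
ee_pos: [511.1, 53.1, 64.0]
orientation: [0.002, 0.703, 0.711, -0.001]
force: [-0.9, -11.4, 3.2]
width: 23.1
```

Request:
servo_tool(
  increments=[
    [[0.03, 0, 0, 0, 0, 0], [0.06, 0, 0, 0, 0, 0]],
  ],
)

```text
clock: 17.35
ee_pos: [511.0, 53.8, 64.0]
orientation: [0.002, 0.703, 0.711, -0.001]
force: [-1.1, -11.1, 1.9]
width: 23.3
```

Request:
servo_tool(
  increments=[
    [[0.03, 0, 0, 0, 0, 0], [0.06, 0, 0, 0, 0, 0]],
  ],
)

```text
clock: 17.55
ee_pos: [511.0, 54.4, 64.0]
orientation: [0.002, 0.703, 0.711, -0.001]
force: [-0.2, -11.1, 3.3]
width: 23.0
```

Request:
servo_tool(
  increments=[
    [[0.03, 0, 0, 0, 0, 0], [0.06, 0, 0, 0, 0, 0]],
  ],
)

```text
clock: 17.75
ee_pos: [511.0, 55.0, 64.0]
orientation: [0.002, 0.703, 0.711, -0.001]
force: [-0.2, -11.5, 3.5]
width: 22.7
```

Request:
servo_tool(
  increments=[
    [[0.03, 0, 0, 0, 0, 0], [0.06, 0, 0, 0, 0, 0]],
  ],
)

```text
clock: 17.95
ee_pos: [511.0, 55.5, 64.0]
orientation: [0.002, 0.703, 0.711, -0.001]
force: [-0.7, -13.2, 4.3]
width: 22.5
```

Request:
servo_tool(
  increments=[
    [[0.03, 0, 0, 0, 0, 0], [0.05, 0, 0, 0, 0, 0]],
  ],
)

```text
clock: 18.15
ee_pos: [511.0, 55.5, 64.2]
orientation: [0.002, 0.703, 0.711, -0.001]
force: [-0.5, -14.3, 5.6]
width: 23.0
```

Request:
servo_tool(
  increments=[
    [[0.03, 0, 0, 0, 0, 0], [0.05, 0, 0, 0, 0, 0], [0.05, 0, 0, 0, 0, 0]],
  ],
)

```text
clock: 18.45
ee_pos: [511.1, 55.6, 64.3]
orientation: [0.002, 0.703, 0.711, -0.002]
force: [-1.1, -15.1, 5.4]
width: 23.0
```

Request:
servo_tool(
  increments=[
    [[0.04, 0, 0, 0, 0, 0], [0.08, 0, 0, 0, 0, 0], [0.08, 0, 0, 0, 0, 0]],
  ],
)

```text
clock: 18.75
ee_pos: [511.2, 55.8, 64.5]
orientation: [0.003, 0.703, 0.711, -0.002]
force: [-1.8, -20.2, 8.9]
width: 23.1
```

Request:
servo_tool(
  increments=[
    [[-0.2, 0, 0, 0, 0, 0], [-0.5, 0, -0.05, 0, 0, 0], [-1, 0, -0.1, 0, 0, 0], [-2, 0, -0.1, 0, 0, 0], [-3, 0, -0.1, 0, 0, 0], [-4, 0, -0.1, 0, 0, 0], [-5.5, 0, -0.1, 0, 0, 0], [-7, 0, -0.1, 0, 0, 0], [-8.5, 0, -0.1, 0, 0, 0], [-10, 0, -0.1, 0, 0, 0], [-11.5, 0, -0.1, 0, 0, 0], [-13, 0, -0.1, 0, 0, 0], [-13, 0, -0.1, 0, 0, 0]],
  ],
)

```text
clock: 20.05
ee_pos: [512.3, -73.0, 64.4]
orientation: [0.0, 0.703, 0.711, -0.0]
force: [0.4, 0.2, -1.7]
width: 23.0
```

Request:
servo_tool(
  increments=[
    [[0, 0, -1, 0, 0, 0], [0, 0, -3, 0, 0, 0], [0, 0, -6, 0, 0, 0], [0, 0, -9, 0, 0, 0], [0, 0, -10, 0, 0, 0], [0, 0, -10, 0, 0, 0]],
  ],
)

```text
clock: 20.65
ee_pos: [512.8, -70.7, 166.0]
orientation: [0.001, 0.703, 0.712, 0.001]
force: [0.6, 1.4, -2.4]
width: 23.3
```

Run:
```python
from h import *
o=env.get_obs();print(o["clock"],o["ee_pos"],o["force"],o["ft_torque"],rel(442,-353,160,-11.7))
s=env.snapshot("scene");cv2.imwrite("pics/s4.png",cv2.resize(s["color"][60:260,120:400],None,fx=2.8,fy=2.8,interpolation=2))
```

```text
20.65 [512.8243809  -70.72891639 165.98456282] [ 0.62669783  1.37125025 -2.38167721] [-0.02351181  0.00159495 -0.03670161] (array([-28.13,  -7.45,   0.6 ]), array([  0.17,  -0.12, 102.44]))
```

View pics/s4.png

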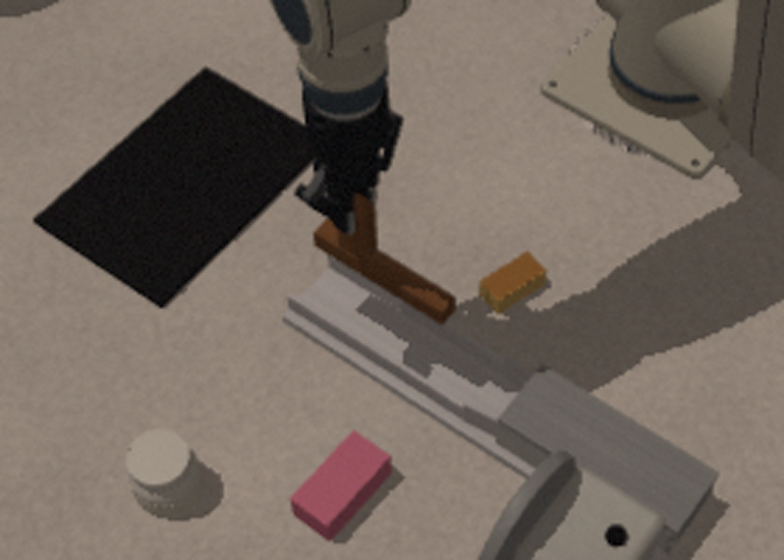

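Request:
servo_tool(
  increments=[
    [[-2.2, -0.6, 0, 0, 0, 7.8], [-4.4, -1.2, 0.1, 0, 0, 15.6], [-6.6, -1.8, 0.1, 0, 0, 23.4], [-8.7, -2.3, 0.2, 0, 0, 31.2], [-10.9, -2.9, 0.2, 0, 0, 39], [-13, -3.5, 0.3, 0, 0, 46.8], [-15.2, -4, 0.3, 0, 0, 54.6], [-17.4, -4.6, 0.4, 0, 0, 62.4], [-19.5, -5.2, 0.4, 0, 0, 70.2], [-21.7, -5.7, 0.5, 0, 0, 78], [-23.9, -6.3, 0.5, 0, 0, 85.8], [-26, -6.9, 0.6, 0, 0, 93.6], [-28.13, -7.45, 0.6, 0, 0, 102.4], [-28.13, -7.45, 0.6, 0, 0, 102.4], [-28.13, -7.45, 0.6, 0, 0, 102.4], [-28.13, -7.45, 0.6, 0, 0, 102.4]],
  ],
)

```text
clock: 22.3
ee_pos: [440.9, -352.2, 157.6]
orientation: [-0.001, 0.995, -0.101, -0.001]
force: [-0.5, 0.9, -1.0]
width: 22.8
```

Run:
```python
from h import *
o=env.get_obs();print(o["clock"],o["ee_pos"],o["force"],rel(442,-353,61.5,-11.7))
```

```text
22.3 [ 440.89155454 -352.19226015  157.55690737] [-0.5435199   0.90890986 -0.98130161] (array([0.14, 0.07, 9.61]), array([-0.07,  0.08,  0.13]))
```

Request:
servo_tool(
  increments=[
    [[0.1, 0.07, 2.5, 0, 0, 0], [0.1, 0.07, 5, 0, 0, 0], [0.1, 0.07, 7, 0, 0, 0], [0.1, 0.07, 8.5, 0, 0, 0], [0.1, 0.07, 9.2, 0, 0, 0], [0.1, 0.07, 9.5, 0, 0, 0], [0.1, 0.07, 9.5, 0, 0, 0]],
  ],
)

```text
clock: 23.0
ee_pos: [442.1, -353.7, 63.7]
orientation: [0.0, 0.995, -0.101, 0.0]
force: [0.0, 0.5, -1.6]
width: 23.1
```

Request:
servo_tool(
  increments=[
    [[0, 0, 0.05, 0, 0, 0], [0, 0, 0.1, 0, 0, 0], [0, 0, 0.1, 0, 0, 0]],
  ],
)

```text
clock: 23.3
ee_pos: [442.0, -354.2, 62.9]
orientation: [0.0, 0.995, -0.102, 0.0]
force: [0.4, -0.1, -1.3]
width: 23.1
```

Request:
servo_tool(
  increments=[
    [[0, 0, 0.05, 0, 0, 0], [0, 0, 0.1, 0, 0, 0], [0, 0, 0.1, 0, 0, 0]],
  ],
)

```text
clock: 23.6
ee_pos: [441.8, -354.0, 61.4]
orientation: [-0.0, 0.995, -0.102, -0.0]
force: [0.2, 0.6, -1.1]
width: 23.3
```

Request:
servo_tool(
  increments=[
    [[0, 0, 0.05, 0, 0, 0], [0, 0, 0.1, 0, 0, 0], [0, 0, 0.1, 0, 0, 0]],
  ],
)

```text
clock: 23.9
ee_pos: [441.9, -354.0, 60.4]
orientation: [-0.0, 0.995, -0.102, -0.0]
force: [-0.5, -0.2, -1.6]
width: 23.2
```

Request:
servo_tool(
  increments=[
    [[0, 0, 0.05, 0, 0, 0], [0, 0, 0.05, 0, 0, 0], [0, 0, 0.05, 0, 0, 0]],
  ],
)

```text
clock: 24.2
ee_pos: [441.9, -354.0, 59.9]
orientation: [-0.0, 0.995, -0.102, -0.0]
force: [-0.8, 0.3, -1.6]
width: 23.0
```

Request:
servo_tool(
  increments=[
    [[0, 0, 0.05, 0, 0, 0], [0, 0, 0.1, 0, 0, 0], [0, 0, 0.1, 0, 0, 0]],
  ],
)

```text
clock: 24.5
ee_pos: [441.9, -354.1, 59.0]
orientation: [0.0, 0.995, -0.102, 0.0]
force: [0.3, 0.1, 0.1]
width: 23.4
```

Request:
servo_tool(
  increments=[
    [[0, 0, 0.05, 0, 0, 0], [0, 0, 0.05, 0, 0, 0], [0, 0, 0.05, 0, 0, 0]],
  ],
)

```text
clock: 24.8
ee_pos: [441.9, -354.2, 58.9]
orientation: [0.0, 0.995, -0.102, 0.0]
force: [-2.3, 0.8, 5.5]
width: 22.9
```

Request:
servo_tool(
  increments=[
    [[0, 0, 0, 0, 0, 0], [0, 0, 0, 0, 0, 0], [0, 0, 0, 0, 0, 0], [0, 0, 0, 0, 0, 0], [0, 0, 0, 0, 0, 0], [0, 0, 0, 0, 0, 0], [0, 0, 0, 0, 0, 0], [0, 0, 0, 0, 0, 0]],
  ],
  jaw=1,
)

```text
clock: 25.6
ee_pos: [441.9, -354.0, 58.5]
orientation: [-0.0, 0.995, -0.102, 0.0]
force: [-0.7, -0.7, 0.8]
width: 85.3
```

Request:
servo_tool(
  increments=[
    [[0, 0, -1, 0, 0, 0], [0, 0, -3, 0, 0, 0], [0, 0, -6, 0, 0, 0], [0, 0, -10, 0, 0, 0], [0, 0, -14, 0, 0, 0], [0, 0, -15, 0, 0, 0], [-6, 0, -15, 0, 0, 0], [-10, 0, -15, 0, 0, 0], [-10, 0, -15, 0, 0, 0]],
  ],
)

```text
clock: 26.5
ee_pos: [339.9, -331.7, 209.0]
orientation: [-0.0, 0.995, -0.103, -0.001]
force: [0.6, -0.5, 0.1]
width: 85.0
```

Run:
```python
from h import *
o=env.get_obs();print(o["clock"],o["ee_pos"],o["force"],o["width"])
s=env.snapshot("top");a=s["color"]
for t in("stick","cheese","milk_a","jar"): print(t,[(np.round(d["position"]).tolist(),round(d["p"],2)) for d in env.boxes_of(t,"top")])
b=env.snapshot("scene")["color"]
cv2.imwrite("pics/t5.png",np.hstack([cv2.resize(a[120:310,60:490],(440,195),interpolation=2),cv2.resize(b[60:255,120:480],(360,195))]))
cv2.imwrite("pics/t5.png",np.vstack([cv2.resize(a[180:310,150:490],(800,306),interpolation=2),cv2.resize(b[80:190,120:420],(800,293),interpolation=2)]))
```

```text
26.5 [ 339.89045872 -331.65978657  208.98316089] [ 0.63076096 -0.48819872  0.0506221 ] 85.04481606618062
stick [([466.0, -357.0, 35.0], 0.93)]
cheese [([378.0, 31.0, 29.0], 0.69), ([683.0, 43.0, 41.0], 0.6)]
milk_a [([457.0, 486.0, 138.0], 0.76), ([588.0, 472.0, 141.0], 0.74), ([462.0, -361.0, 35.0], 0.35)]
jar [([784.0, -99.0, 75.0], 0.88)]
```

View pics/t5.png

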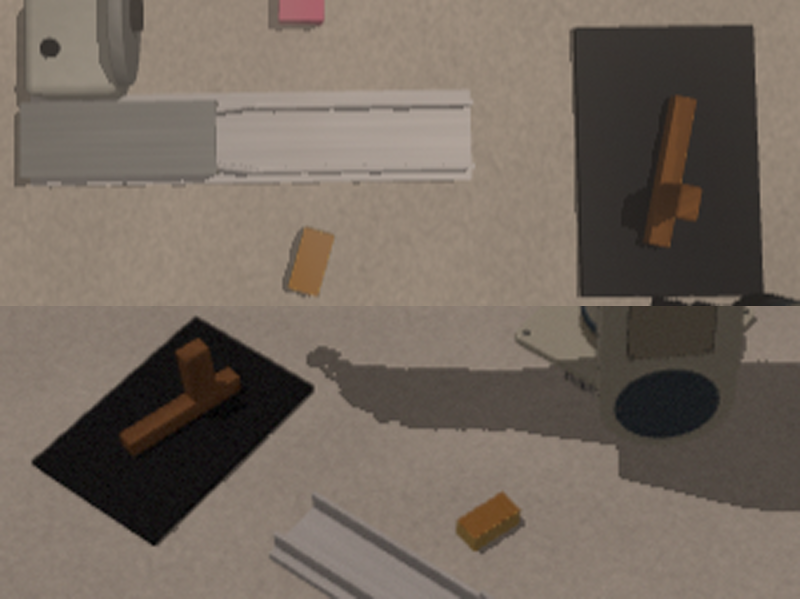

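The stick stands on its sole on the board, with its handle at about (690,203) in the top crop. The cheese is fully under the hood, and the bottles and jar read the same positions as before.

```bash
python3 -c "
from cell import env
print(env.sign_off())"
```

```text
the job is handed in; nothing more can be done
None
```

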